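# Close the sticking window of a grinding box and switch on the extraction

### The job

The glass window of the dust-extraction grinding box has been pulled forward for wiping and sticks in its channels. Push it back with the finger tabs at its two ends, a little at each end in turn so that it does not rack and never forcing it or pushing on the bare glass, until both ends are fully home and pressed firmly against the rubber seal; then switch the extraction on with the toggle beside it. Leave everything else on the bench where it is.

Things in the scene. Friction and masses are not known exactly. Their poses are not given: they have to be found in the camera images.
- box: Fixed grinding box of cream sheet metal, 240 mm deep (x), 300 wide (y), two arm ports in front; place and yaw vary. Origin: centre of its underside; x points from its front to its rear (the way the window closes), y to its left, z up. Its rear housing (x above 33 mm) is 215 mm high. A control pod 110 x 68 mm, 112 mm high, stands on its right side, centred at x -60, y -184 mm.
- channel: The two rubber-lined channels on top of the box's sides that carry the window; same origin and axes as the box. They run from x = -120 mm (front face) to 27 mm (seal): ledges at z = 156 mm, outer walls at y = +-135 mm (3 mm play each side of the window), lips over the runners from |y| = 124 mm outwards, top at z = 174 mm. They are sticky: a racked window jams in them.
- window: The sliding window, loose in the channels: glass between two aluminium runners 150 mm long (x), 264 mm wide overall, 10 mm high, 0.5 to 0.75 kg. Origin: centre of its underside, mid-runner; axes as the box when square. It starts 35 to 55 mm short of home, maybe slightly askew, jutting out over free space in front of the box. Home: origin at x = -48 mm in the box frame, rear edge on the seal.
- glass: The bare glass pane of the window, 143 x 242 mm, 5 mm thick, fixed in the runners; same origin and axes as the window. Its front edge lies 15 mm behind the faces of the finger tabs. Not to be pushed on.
- tab_left (a point): Centre of the front face (to the robot, -x) of the left finger tab: upright aluminium plate 40 mm wide (y), 30 high (20 above the runner), 8 thick, at the front end of the left runner, 108 mm left of the window's middle. Home at x = -131, z = 171 mm in the box frame. Pushing it takes about 3 to 10 N while the window slides; over 22 N from the fingers is forcing it.
- tab_right (a point): The same on the right finger tab (108 mm right of the middle). When one tab leads the other by about 12 mm (early) or 8 mm (near home), the window racks and jams and the force rises steeply; pushing the other tab frees it.
- seal: Rubber seal strip on the front of the rear housing, 268 mm long, 16 high; the window's rear edge closes on its front face at x = 27 mm in the box frame. Fixed; same origin and axes as the box. Firmly means more than 3 N on it with both ends home. It is stiff: the force rises quickly on contact.
- switch (a joint): Toggle of the extraction, a plain steel bat lever 45 mm long, 10 thick, on top of the pod: 0 = off (leaning 0.45 rad to the box's front), 0.9 rad = fully on (leaning as far to the rear). It starts at 0 to 0.15, stays where it is left and takes about 2 N at its tip. Pivot at x = -80, y = -184, z = 114 mm in the box frame.
- switch_tip (a point): Centre of the rounded tip of the toggle lever, 45 mm from its pivot.
- cast_bench: Bystander: plaster cast of a dental arch, 52 x 60 x 33 mm, on the bench to the left of the box. Origin at the centre of its underside.
- cast_top: Bystander: the same kind of cast, standing on top of the rear housing of the box.
- mug: Bystander: mug, 80 mm across, 85 mm high, on the left of the bench. Origin at the centre of its underside.
- jar_powder: Bystander: closed white jar, 64 mm across, 66 mm high, to the right of the box behind the pod. Origin at the centre of its underside.
- jar_small: Bystander: closed jar, 50 mm across, 45 mm high, left of the box. Origin at the centre of its underside.
- handpiece: Bystander: grinding handpiece about 170 mm long, 22 mm thick, lying on the bench towards the right. Origin on the bench under its middle.
- wax_knife: Bystander: wax knife about 205 mm long, 10 mm thick, lying on the bench in front of the box. Origin on the bench under its handle.

How it is judged (in metres and radians):
On the way, in this order (a step that is already met when the one before it is completed fails the run):
1. both ends of the window home within 2 mm while it is pressed on the seal with more than 3 N (x of each of tab_left, tab_right in the frame of box above -0.133 m and contact force between window and seal above 3 N), for 0.05 s.
2. extraction switched on (value of joint switch above 0.75 rad), for 0.1 s.
At the end, for the whole second after the job is handed in: Both ends of the window are home within 2 mm of the seal, the window is at rest and the toggle is on (beyond 0.75 rad) (x of each of tab_left, tab_right in the frame of box above -0.133 m and value of joint switch above 0.75 rad and linear speed of window below 0.01 m/s); the robot touches nothing.
It fails at once if the window is forced: more than 22 N from the fingers on it (contact force between the fingers and window above 22 N).
It fails at once if the bare glass is pushed on (more than 3 N) (contact force between the fingers and glass above 3 N).
It fails at once if a bystander is moved by more than 30 mm (distance of any of cast_bench, cast_top, mug, jar_powder, jar_small, handpiece, wax_knife from where it was at the start of the episode above 0.03 m).
It also fails if it takes over 72 s, if anything falls off the work surface, if the arm or the gripper's body presses on something with over 40 N, if the wrist force passes 120 N, or if a joint passes its speed limit or range.

### The arm

A 6-joint arm with a two-finger parallel gripper is mounted at the origin on the work surface. World frame = base frame: x ahead of the robot, y to its left, z up, the work surface at z = 0. Lengths are in mm, angles in rad, forces in N, time in s.
With the tool pointing down it reaches from about 400 to 825 mm from the base axis. Payload 7 kg.
Tool frame: the origin (TCP) lies midway between the tips of the shut fingers; the grasp point (between the pads) lies 19 mm behind it (manip.grasp_offset is the distance from the TCP to the grasp point, in mm); z points along the fingers, y is the direction in which the jaws open and shut (so a half turn about z gives the same grasp; the last joint's range is limited). The gripper opens to 88 mm and grips with 3 to 60 N. Pads are 19 mm wide; open, the fingers measure 130 mm over their backs; the gripper's body (78 mm by 193 mm) begins 47 mm behind the grasp point.
Start: joints at [-1.042, 0.359, 0.012, 0, -1.224, -0.288], TCP at [160.948, -655.508, 226.561] pointing down, gripper open.
Joint ranges: [-3.07, 3.07], [-1.43, 2.12], [-1.02, 1.25], [-3.03, 1.67], [-3.05, -0], [-3.03, 3.03]. Speed limits (rad/s): [2.39, 2.39, 3.01, 3.14, 3.14, 3.14].

### API

Orientations are given as a rotation vector (axis times angle).
In Python, from plant import manip, viewer gives the robot as it stands. The module is installed in compiled form; this text tells all that it offers.
- The arm moves only by the tool servo_tool, never from a script. Its arguments are lists of equal length, an entry for each row: "turn": the turn, a rotation vector about the tool's x, y, z normalised to -1 to 1, where 1 is 90 degrees, a list of three; "dp": the shift along the tool's x, y, z normalised to -1 to 1, where 1 is 200 mm, a list of three; "jaw": the opening, from -1 (shut) to 1 (fully open). In form: {"turn": [[wx, wy, wz], ...], "dp": [[dx, dy, dz], ...], "jaw": [jaw, ...]}. A call has 1 to 5 rows; each row is the pose to reach, as a shift and turn from the pose measured when the call began, along the tool's axes at that moment; what a row does not reach only later rows make up. A row lasts 1/10 s, in which the tool goes at most 50 mm and 8.59 degrees, less where a joint would pass 70% of its speed; a pose out of reach is approached as far as the arm can. A call with a number of a shift or a turn outside -1 to 1 is refused whole. A call with a gripper value outside its range is refused whole. The fingers move at their own pace and stop on an object; "newtons" is the grip in N (left out, the last holds). Time passes only in rows, so rows that repeat a pose let the fingers close. It gives the time, the measured TCP pose, the force and the opening at its end, in the units of the state.
- manip.state(): the state, without advancing time (a new reading comes with each control period).
- viewer.read_camera(name): name is "side" or "top"; returns a dict with "img" (480x640x3 uint8, red, green, blue), "z_map" (480x640 float32, mm along the optical axis (not along the pixel's ray), 0 where there is no reading), "fx", "fy", "cx", "cy" (pixels), "T" (4x4, takes a point from camera to world coordinates). Camera axes: x right, y up, looking along -z (the intrinsics and any distortion apply to the point x, -y, -z); pixel columns grow to the right and rows downward; lengths in mm; the calibration is good to about 2 mm. A picture is of the moment at which its call begins.
- manip.close_job(): hands the job in, once; it reports no verdict.
The state is a dict: "t": time; "qpos": joint angles; "joint_velocities": joint speeds; "joint_efforts": joint torques, N m; "position": TCP position; "ee_rot": TCP orientation; "force": force on the tool from outside, world axes, zero at the start; "moment": the same for the moment, N m; "opening": finger opening in mm.
Only numpy, scipy, OpenCV 4.12 (cv2) and the standard library are available. Lean on these libraries where they do the work, as an engineer would, in place of code of your own. Each camera call takes 0.05 s, during which the arm holds its last target. There are 200 camera calls.

## Working session

There is one attempt and no reset: what is moved stays moved. The work goes in short steps, Python scripts to look and compute and a tool call to move; the robot and the scene stay as the last step left them, time stands still between calls to the robot, and variables do not carry over. Pictures are saved under pics/ and viewed, about 8 in all and at most 12, crops included, and the job is handed in when it is done.

Besides the shell and the picture viewer there is one more tool, called after "Emit:" in YAML: its name, and indented under it one key for each argument. servo_tool: Moves the arm, as the interface text tells. Scaled input: -1 to 1 covers 200 mm each way for a shift and 90 degrees each way for a turn. Its arguments: {"type":"object","properties":{"turn":{"type":"array"},"dp":{"type":"array"},"jaw":{"type":"array"},"newtons":{"type":"number"}},"required":["turn","dp","jaw"]}

```bash
mkdir -p pics; cat > h.py <<'E'
import numpy as np, cv2
from plant import manip, viewer
def cam(n):
    c=viewer.read_camera(n); return c
def pts(c):
    h,w=c["z_map"].shape; v,u=np.mgrid[:h,:w]; z=c["z_map"].astype(float)
    P=np.stack([(u-c["cx"])/c["fx"]*z,-(v-c["cy"])/c["fy"]*z,-z,np.ones_like(z)],-1)
    P=P@np.array(c["T"]).T
    P[z==0]=np.nan
    return P[...,:3]
E
python3 - <<'E'
from h import *
print(manip.state())
for n in("top","side"):
    c=cam(n); cv2.imwrite(f"pics/{n}0.png",c["img"][...,::-1]); np.savez(f"{n}0.npz",**c)
    print(n,c.keys(),c["fx"],c["cx"],c["cy"],np.round(c["T"],3).tolist(),(c["z_map"]==0).mean())
E
```

```text
{'t': 0.0, 'qpos': array([-1.04188971e+00,  3.59373794e-01,  1.10167042e-02, -3.71630044e-04,
       -1.22409116e+00, -2.88086952e-01]), 'joint_velocities': array([-0.00133215,  0.00251405, -0.00103993,  0.00024846,  0.00098909,
       -0.0009556 ]), 'joint_efforts': array([ 4.61365380e-04, -5.82717669e+01,  2.93075502e+01,  6.99775457e+00,
        7.14180715e-03, -1.42519734e-04]), 'position': array([ 160.83007969, -655.03125132,  225.60893767]), 'ee_rot': array([ 3.77127447e-01, -3.11853562e+00, -2.59907419e-03]), 'force': array([-1.53484791, -0.11086359,  0.20368456]), 'moment': array([-0.04878199,  0.04604833, -0.00247726]), 'opening': 87.71470972713436}
top dict_keys(['img', 'z_map', 'fx', 'fy', 'cx', 'cy', 'T']) 544.5173353719202 322.4351048930236 233.88052074088455 [[-0.007, 0.985, -0.174, 414.39], [-1.0, -0.009, -0.007, -15.654], [-0.008, 0.173, 0.985, 1177.996], [0.0, 0.0, 0.0, 1.0]] 0.003974609375
side dict_keys(['img', 'z_map', 'fx', 'fy', 'cx', 'cy', 'T']) 443.06424439234866 316.8032581359102 226.46226315894094 [[-0.99, -0.134, 0.054, 635.32], [0.144, -0.884, 0.445, 438.713], [-0.012, 0.448, 0.894, 1002.689], [0.0, 0.0, 0.0, 1.0]] 0.00396484375
```

View pics/top0.png

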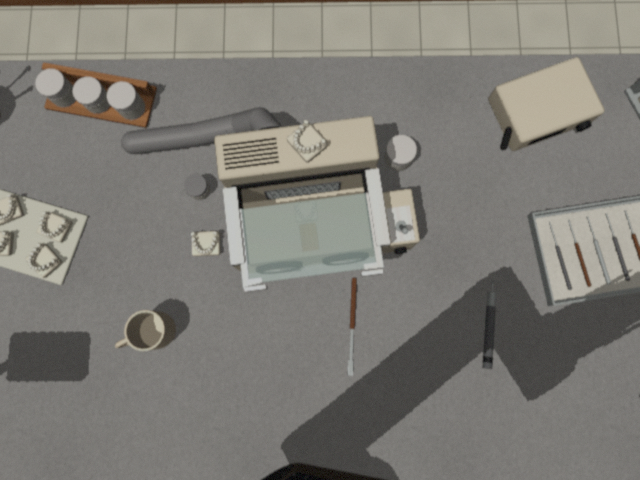

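View pics/side0.png

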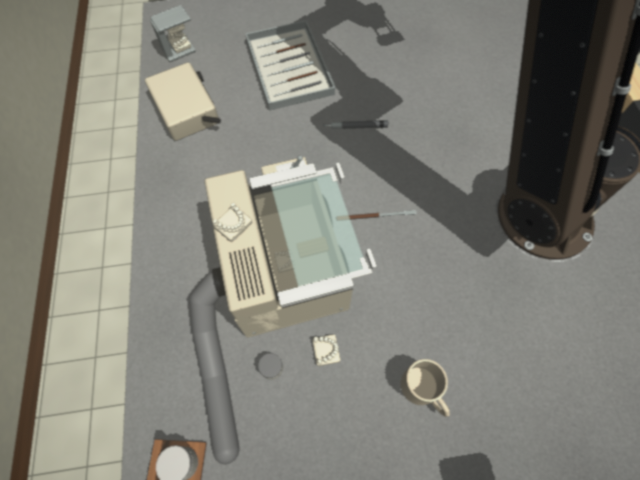

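The top view shows the box with the rear housing around (297,150), tab plates at about (254,286) and (372,271), and the toggle at about (404,227). The wax knife lies in front, around (352,325). The side view agrees. Next I'll measure the box pose from depth.

```bash
cat >> h.py <<'E'
def boxpose(P,prn=True):
    m=(np.abs(P[...,2]-215)<5)&(P[...,0]>450)&(P[...,0]<800)&(np.abs(P[...,1])<250)
    m=cv2.morphologyEx(m.astype(np.uint8),cv2.MORPH_OPEN,np.ones((3,3)))
    n,l,s,_=cv2.connectedComponentsWithStats(m); k=1+np.argmax(s[1:,4]); q=P[l==k][:,:2]
    r=cv2.minAreaRect(q.astype(np.float32)); 
    return r,q
def box2w(b,p):  # b=(x,y,yaw)
    c,s=np.cos(b[2]),np.sin(b[2]); p=np.asarray(p,float); o=p.copy()
    o[...,0]=b[0]+c*p[...,0]-s*p[...,1]; o[...,1]=b[1]+s*p[...,0]+c*p[...,1]; return o
def w2box(b,p):
    c,s=np.cos(b[2]),np.sin(b[2]); p=np.asarray(p,float); o=p.copy(); x=p[...,0]-b[0]; y=p[...,1]-b[1]
    o[...,0]=c*x+s*y; o[...,1]=-s*x+c*y; return o
E
python3 - <<'E'
from h import *
for n in("top","side"):
    c=dict(np.load(f"{n}0.npz")); P=pts(c)
    r,q=boxpose(P); print(n,r,len(q))
    bp=cv2.boxPoints(r); e=[bp[(i+1)%4]-bp[i] for i in range(2)]; L=max(e,key=np.linalg.norm); 
    L=L*np.sign(L[1]); yaw=np.arctan2(-L[0],L[1]); 
    # rear housing spans x 33..120, y +-150 -> centre 76.5
    cx,cy=r[0]; b=(cx-76.5*np.cos(yaw),cy-76.5*np.sin(yaw),yaw); print("box",b)
    B=w2box(b,P)
    m=(B[...,2]>179)&(B[...,2]<193)&(B[...,0]<-125)&(B[...,0]>-230)&(np.abs(B[...,1])<150)
    for s in(1,-1):
        t=B[m&(B[...,1]*s>0)]; print("tab",s,len(t),np.round(np.percentile(t,[2,50,98],axis=0),1).tolist())
    m=(B[...,2]>125)&(B[...,2]<175)&(B[...,0]<0)&(np.abs(B[...,1]+184)<30)&(np.abs(B[...,0]+75)<45)
    t=B[m]; 
    print("sw",len(t)); 
    if len(t): print(np.round(t[np.argsort(-t[:,2])][:12],0).tolist())
    # z check: bench and lips
    print("bench z",np.nanmedian(P[300:330,160:200,2]) , "lips", [np.round(np.nanmedian(B[(np.abs(B[...,1]*s-131)<6)&(np.abs(B[...,0]+50)<40)&(B[...,2]>165)&(B[...,2]<185)],axis=0),1).tolist() for s in(1,-1)])
E
```

```text
top ((748.7402954101562, 38.421485900878906), (87.28407287597656, 299.2555847167969), 6.897395610809326) 5942
box (np.float32(672.79395), np.float32(29.234472), np.float32(0.12038223))
tab 1 103 [[-173.1, 88.2, 182.3], [-169.4, 107.0, 185.7], [-165.2, 126.7, 190.9]]
tab -1 100 [[-172.6, -126.7, 180.8], [-168.8, -107.6, 186.5], [-164.8, -89.6, 189.6]]
sw 54
[[-97.0, -183.0, 166.0], [-98.0, -181.0, 166.0], [-97.0, -185.0, 165.0], [-96.0, -180.0, 164.0], [-94.0, -180.0, 164.0], [-101.0, -185.0, 164.0], [-93.0, -186.0, 164.0], [-94.0, -184.0, 164.0], [-95.0, -186.0, 164.0], [-94.0, -182.0, 163.0], [-93.0, -184.0, 163.0], [-96.0, -182.0, 163.0]]
bench z 0.5154458405226023 lips [[-50.5, 130.9, 174.2], [-50.7, -130.9, 174.5]]
side ((747.3208618164062, 40.11305236816406), (86.76434326171875, 299.6348571777344), 7.099338531494141) 5043
box (np.float32(671.40735), np.float32(30.65842), np.float32(0.123906784))
tab 1 91 [[-172.9, 89.5, 180.0], [-168.3, 109.3, 186.1], [-165.1, 127.7, 189.4]]
tab -1 70 [[-172.6, -126.8, 179.4], [-168.6, -106.8, 186.2], [-164.9, -88.4, 189.6]]
sw 59
[[-97.0, -181.0, 164.0], [-93.0, -183.0, 164.0], [-96.0, -185.0, 164.0], [-92.0, -180.0, 163.0], [-95.0, -181.0, 161.0], [-99.0, -180.0, 161.0], [-96.0, -184.0, 161.0], [-97.0, -190.0, 161.0], [-101.0, -186.0, 161.0], [-94.0, -188.0, 160.0], [-99.0, -187.0, 160.0], [-99.0, -178.0, 160.0]]
bench z 1.256014211720867 lips [[-50.5, 131.3, 174.8], [-48.7, -129.9, 174.1]]
```

Emit:
servo_tool:
  turn:
    - [0, 0, 0]
    - [0, 0, 0]
    - [0, 0, 0]
    - [0, 0, 0]
    - [0, 0, 0]
  dp:
    - [-0.75, 0.77, 0]
    - [-0.75, 0.77, 0]
    - [-0.75, 0.77, 0]
    - [-0.75, 0.77, 0]
    - [-0.75, 0.77, 0]
  jaw: [-1, -1, -1, -1, -1]
  newtons: 40

```text
t: 0.6
position: [271.0, -466.5, 226.0]
ee_rot: [-0.381, 3.118, 0.003]
force: [0.2, -0.9, -0.2]
opening: 53.1
```

Emit:
servo_tool:
  turn:
    - [0, 0, 0]
    - [0, 0, 0]
    - [0, 0, 0]
    - [0, 0, 0]
    - [0, 0, 0]
  dp:
    - [-0.75, 0.77, 0]
    - [-0.75, 0.77, 0]
    - [-0.75, 0.77, 0]
    - [-0.75, 0.77, 0]
    - [-0.75, 0.77, 0]
  jaw: [-1, -1, -1, -1, -1]

```text
t: 1.1
position: [380.9, -278.2, 226.6]
ee_rot: [-0.384, 3.117, 0.003]
force: [-0.1, -0.7, -0.2]
opening: 13.4
```

Emit:
servo_tool:
  turn:
    - [0, 0, 0.078]
    - [0, 0, 0.078]
    - [0, 0, 0.078]
    - [0, 0, 0.078]
    - [0, 0, 0.078]
  dp:
    - [-0.73, 0.73, 0]
    - [-0.73, 0.73, 0]
    - [-0.73, 0.73, 0]
    - [-0.73, 0.73, 0]
    - [-0.73, 0.73, 0]
  jaw: [-1, -1, -1, -1, -1]

```text
t: 1.6
position: [489.2, -97.9, 226.9]
ee_rot: [-0.198, 3.134, 0.003]
force: [-0.3, 0.1, -0.7]
opening: 0.4
```

Emit:
servo_tool:
  turn:
    - [0, 0, 0]
    - [0, 0, 0]
    - [0, 0, 0]
  dp:
    - [0, 0, 0.325]
    - [0, 0, 0.325]
    - [0, 0, 0.325]
  jaw: [-1, -1, -1]

```text
t: 1.9
position: [487.3, -98.0, 159.2]
ee_rot: [0.197, -3.131, -0.003]
force: [-0.3, -1.2, 0.4]
opening: 0.7
```

```bash
cat >> h.py <<'E'
BOX=(672.1,29.9,0.1221)
def st():
    s=manip.state(); R=cv2.Rodrigues(s["ee_rot"])[0]; yaw=np.arctan2(R[1,1],R[0,1])-np.pi/2
    c,sn=np.cos(BOX[2]),np.sin(BOX[2]); f=s["force"]
    print("t",round(s["t"],2),"box pos",np.round(w2box(BOX,s["position"]),1),"yaw-box deg",round(np.degrees(yaw-BOX[2]),2),"zax",np.round(R[:,2],3),"F box",np.round([c*f[0]+sn*f[1],-sn*f[0]+c*f[1],f[2]],1),"open",round(s["opening"],1))
def tabs(n="top"):
    c=cam(n); B=w2box(BOX,pts(c)); 
    m=(B[...,2]>179)&(B[...,2]<193)&(B[...,0]<-115)&(B[...,0]>-200)&(np.abs(np.abs(B[...,1])-108)<20)
    for s in(1,-1):
        t=B[m&(B[...,1]*s>0)]; print("tab","L" if s>0 else "R",len(t),np.round(np.percentile(t,[2,50,98],axis=0)[:,0],1) if len(t) else None)
    return c
E
python3 - <<'E'
from h import *
st(); c=tabs(); cv2.imwrite("pics/t1.png",cv2.resize(c["img"][100:340,180:480,::-1],None,fx=2.5,fy=2.5))
E
```

```text
t 1.9 box pos [-199.  -104.4  159.2] yaw-box deg 0.22 zax [-0.005  0.002 -1.   ] F box [-0.4 -1.1  0.4] open 0.7
tab L 0 None
tab R 0 None
```

View pics/t1.png

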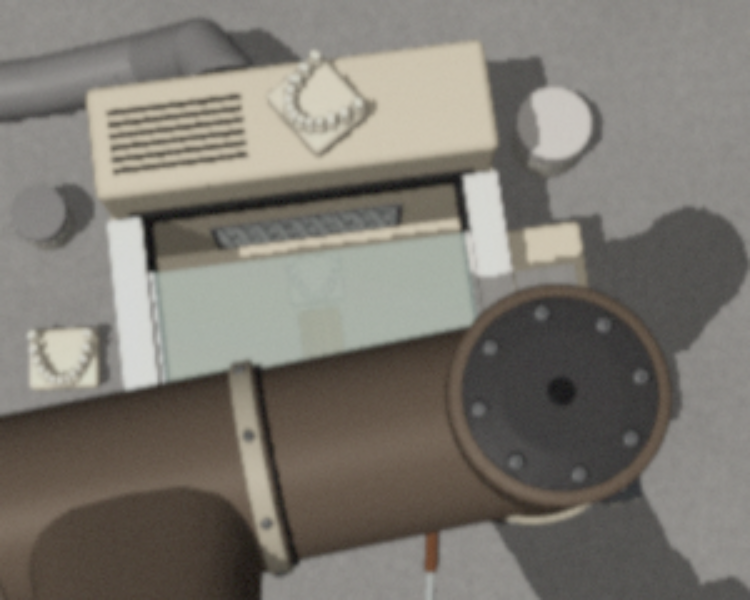

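The arm hides the tabs in the top view: it covers everything in front of the glass. So I'll use the TCP position and contact force, with the side camera as a check.

Emit:
servo_tool:
  turn:
    - [0, 0, 0]
    - [0, 0, 0]
    - [0, 0, 0]
    - [0, 0, 0]
    - [0, 0, 0]
  dp:
    - [-0.05, -0.018, 0]
    - [-0.065, -0.018, 0]
    - [-0.08, -0.018, 0]
    - [-0.09, -0.018, 0]
    - [-0.1, -0.018, 0]
  jaw: [-1, -1, -1, -1, -1]

```text
t: 2.45
position: [508.4, -99.6, 161.2]
ee_rot: [0.197, -3.133, -0.002]
force: [-5.0, -1.8, 0.4]
opening: 0.4
```

```bash
python3 - <<'E'
from h import *
st(); c=tabs("side"); cv2.imwrite("pics/s1.png",cv2.resize(c["img"][120:360,200:450,::-1],None,fx=2.4,fy=2.4)); st()
E
```

```text
t 2.45 box pos [-178.2 -108.6  161.2] yaw-box deg 0.21 zax [-0.002  0.001 -1.   ] F box [-5.2 -1.2  0.4] open 0.4
tab L 88 [-171.7 -166.9 -163. ]
tab R 5 [-166.3 -166.1 -157.9]
t 2.5 box pos [-178.  -108.6  161. ] yaw-box deg 0.22 zax [-0.002  0.001 -1.   ] F box [-3.9 -0.7  1.7] open 0.3
```

View pics/s1.png

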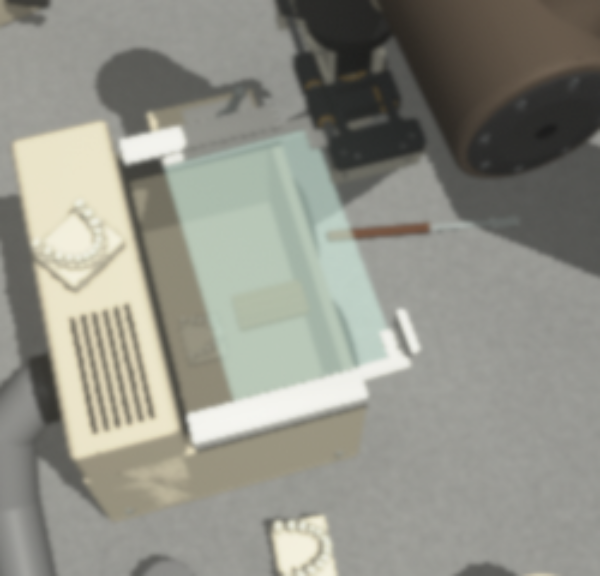

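The gripper is now at the right tab, top centre around (370,150), and the left tab is around (405,335). The right end moved about 4.5 mm at about 5 N. Now the left tab.

Emit:
servo_tool:
  turn:
    - [0, 0, 0]
    - [0, 0, 0]
    - [0, 0, 0]
    - [0, 0, 0]
    - [0, 0, 0]
  dp:
    - [0.07, 0, 0]
    - [0.07, 0.25, 0]
    - [0.07, 0.5, 0]
    - [0.07, 0.75, 0]
    - [0.07, 1, 0]
  jaw: [-1, -1, -1, -1, -1]

```text
t: 3.0
position: [469.2, 99.2, 162.2]
ee_rot: [-0.197, 3.135, 0.005]
force: [1.6, -0.4, 0.3]
opening: 0.7
```

Emit:
servo_tool:
  turn:
    - [0, 0, 0]
    - [0, 0, 0]
    - [0, 0, 0]
    - [0, 0, 0]
    - [0, 0, 0]
  dp:
    - [-0.02, 0.085, 0]
    - [-0.05, 0.085, 0]
    - [-0.07, 0.085, 0]
    - [-0.085, 0.085, 0]
    - [-0.1, 0.085, 0]
  jaw: [-1, -1, -1, -1, -1]

```text
t: 3.5
position: [486.7, 117.6, 162.0]
ee_rot: [0.194, -3.135, -0.005]
force: [-3.4, 0.1, -0.4]
opening: 0.5
```

```bash
python3 - <<'E'
from h import *
st(); c=tabs("side"); st()
E
```

```text
t 3.5 box pos [-173.3  109.6  162. ] yaw-box deg 0.1 zax [-0.001  0.003 -1.   ] F box [-3.4  0.5 -0.4] open 0.5
tab L 0 None
tab R 69 [-161.5 -157.2 -153.7]
t 3.55 box pos [-172.8  109.6  162. ] yaw-box deg 0.11 zax [-0.     0.003 -1.   ] F box [-1.9  2.5 -0.5] open 0.3
```

Emit:
servo_tool:
  turn:
    - [0, 0, 0]
    - [0, 0, 0]
    - [0, 0, 0]
    - [0, 0, 0]
    - [0, 0, 0]
  dp:
    - [0.06, 0, 0]
    - [0.06, -0.25, 0]
    - [0.06, -0.5, 0]
    - [0.06, -0.75, 0]
    - [0.06, -1, 0]
  jaw: [-1, -1, -1, -1, -1]

```text
t: 4.05
position: [499.8, -84.4, 162.1]
ee_rot: [-0.195, 3.133, 0.005]
force: [0.7, 0.9, 0.2]
opening: 0.5
```

```bash
python3 - <<'E'
from h import *
st(); c=tabs("side"); tabs("top"); st()
E
```

```text
t 4.05 box pos [-184.9  -92.5  162.1] yaw-box deg 0.12 zax [ 0.002  0.003 -1.   ] F box [0.8 0.8 0.2] open 0.5
tab L 89 [-160.  -155.8 -152. ]
tab R 20 [-160.1 -154.  -153.4]
tab L 0 None
tab R 0 None
t 4.15 box pos [-185.6  -95.5  161.5] yaw-box deg -0.25 zax [ 0.     0.002 -1.   ] F box [-0.2  0.8 -0.5] open 0.5
```

Emit:
servo_tool:
  turn:
    - [0, 0, 0]
    - [0, 0, 0]
    - [0, 0, 0]
    - [0, 0, 0]
    - [0, 0, 0]
  dp:
    - [-0.02, -0.06, 0]
    - [-0.05, -0.06, 0]
    - [-0.065, -0.06, 0]
    - [-0.08, -0.06, 0]
    - [-0.09, -0.06, 0]
  jaw: [-1, -1, -1, -1, -1]

```text
t: 4.65
position: [518.3, -96.8, 161.2]
ee_rot: [0.186, -3.135, -0.003]
force: [-3.1, -0.3, -0.9]
opening: 0.4
```

```bash
python3 - <<'E'
from h import *
st(); c=tabs("side")
E
```

```text
t 4.65 box pos [-168.1 -107.   161.2] yaw-box deg -0.21 zax [-0.001  0.002 -1.   ] F box [-3.1  0.  -0.9] open 0.4
tab L 92 [-157.1 -152.8 -149.4]
tab R 4 [-155.9 -155.3 -154.4]
```

Emit:
servo_tool:
  turn:
    - [0, 0, 0]
    - [0, 0, 0]
    - [0, 0, 0]
    - [0, 0, 0]
    - [0, 0, 0]
  dp:
    - [0.06, 0, 0]
    - [0.06, 0.25, 0]
    - [0.06, 0.5, 0]
    - [0.06, 0.75, 0]
    - [0.06, 1, 0]
  jaw: [-1, -1, -1, -1, -1]

```text
t: 5.2
position: [482.5, 102.6, 162.3]
ee_rot: [-0.186, 3.134, 0.006]
force: [1.8, -0.2, 0.9]
opening: 0.5
```

```bash
python3 - <<'E'
from h import *
st(); c=tabs("side"); st()
E
```

```text
t 5.2 box pos [-179.3   95.2  162.3] yaw-box deg -0.2 zax [ 0.002  0.004 -1.   ] F box [ 1.8 -0.5  0.9] open 0.5
tab L 46 [-158.6 -152.1 -149.1]
tab R 71 [-154.9 -149.9 -146.4]
t 5.25 box pos [-178.3  100.9  162.6] yaw-box deg -0.02 zax [ 0.003  0.005 -1.   ] F box [-0.1  5.9  1.2] open 0.3
```

Emit:
servo_tool:
  turn:
    - [0, 0, 0]
    - [0, 0, 0]
    - [0, 0, 0]
    - [0, 0, 0]
    - [0, 0, 0]
  dp:
    - [-0.01, 0.035, 0]
    - [-0.035, 0.035, 0]
    - [-0.05, 0.035, 0]
    - [-0.065, 0.035, 0]
    - [-0.075, 0.035, 0]
  jaw: [-1, -1, -1, -1, -1]

```text
t: 5.75
position: [496.7, 115.9, 162.3]
ee_rot: [-0.188, 3.134, 0.007]
force: [-3.2, 0.9, 0.3]
opening: 0.6
```

```bash
python3 - <<'E'
from h import *
st(); c=tabs("side")
E
```

```text
t 5.75 box pos [-163.6  106.7  162.3] yaw-box deg -0.14 zax [ 0.002  0.005 -1.   ] F box [-3.   1.3  0.3] open 0.6
tab L 1 [-150.1 -150.1 -150.1]
tab R 67 [-152.3 -147.9 -144.7]
```

Emit:
servo_tool:
  turn:
    - [0, 0, 0]
    - [0, 0, 0]
    - [0, 0, 0]
    - [0, 0, 0]
    - [0, 0, 0]
  dp:
    - [0.06, 0, 0]
    - [0.06, -0.25, 0]
    - [0.06, -0.5, 0]
    - [0.06, -0.75, 0]
    - [0.06, -1, 0]
  jaw: [-1, -1, -1, -1, -1]

```text
t: 6.3
position: [508.9, -85.9, 162.0]
ee_rot: [-0.189, 3.131, 0.007]
force: [1.4, -0.2, 1.0]
opening: -0.0
```

```bash
python3 - <<'E'
from h import *
st(); c=tabs("side"); st()
E
```

```text
t 6.3 box pos [-176.1  -95.1  162. ] yaw-box deg -0.1 zax [ 0.004  0.005 -1.   ] F box [ 1.4 -0.4  1. ] open -0.0
tab L 93 [-150.4 -146.2 -142.4]
tab R 23 [-152.  -145.  -144.5]
t 6.35 box pos [-176.9 -100.8  161.7] yaw-box deg -0.29 zax [ 0.003  0.003 -1.   ] F box [ 2.  -4.1  2. ] open 0.5
```

Emit:
servo_tool:
  turn:
    - [0, 0, 0]
    - [0, 0, 0]
    - [0, 0, 0]
    - [0, 0, 0]
    - [0, 0, 0]
  dp:
    - [-0.025, -0.035, 0]
    - [-0.05, -0.035, 0]
    - [-0.065, -0.035, 0]
    - [-0.08, -0.035, 0]
    - [-0.093, -0.035, 0]
  jaw: [-1, -1, -1, -1, -1]

```text
t: 6.85
position: [527.7, -95.5, 161.5]
ee_rot: [-0.186, 3.134, 0.005]
force: [-2.4, -1.0, -0.3]
opening: 0.0
```

```bash
python3 - <<'E'
from h import *
st(); c=tabs("side")
E
```

```text
t 6.85 box pos [-158.6 -106.9  161.5] yaw-box deg -0.2 zax [ 0.002  0.003 -1.   ] F box [-2.5 -0.7 -0.3] open 0.0
tab L 87 [-147.7 -143.2 -139.9]
tab R 4 [-160.4 -146.2 -144.7]
```

Emit:
servo_tool:
  turn:
    - [0, 0, 0]
    - [0, 0, 0]
    - [0, 0, 0]
    - [0, 0, 0]
    - [0, 0, 0]
  dp:
    - [0.06, 0, 0]
    - [0.06, 0.25, 0]
    - [0.06, 0.5, 0]
    - [0.06, 0.75, 0]
    - [0.06, 1, 0]
  jaw: [-1, -1, -1, -1, -1]

```text
t: 7.4
position: [492.1, 104.0, 162.7]
ee_rot: [-0.186, 3.131, 0.007]
force: [1.8, 0.2, 0.3]
opening: 0.5
```

```bash
python3 - <<'E'
from h import *
st(); c=tabs("side"); st()
E
```

```text
t 7.4 box pos [-169.7   95.5  162.7] yaw-box deg -0.18 zax [ 0.005  0.005 -1.   ] F box [ 1.8 -0.1  0.3] open 0.5
tab L 41 [-150.6 -143.  -139.6]
tab R 67 [-144.9 -140.4 -137.2]
t 7.45 box pos [-168.6  101.1  163. ] yaw-box deg -0.01 zax [ 0.006  0.006 -1.   ] F box [-0.6  5.8  1. ] open 0.5
```

Emit:
servo_tool:
  turn:
    - [0, 0, 0]
    - [0, 0, 0]
    - [0, 0, 0]
    - [0, 0, 0]
    - [0, 0, 0]
  dp:
    - [-0.01, 0.035, 0]
    - [-0.035, 0.035, 0]
    - [-0.05, 0.035, 0]
    - [-0.065, 0.035, 0]
    - [-0.075, 0.035, 0]
  jaw: [-1, -1, -1, -1, -1]

```text
t: 7.95
position: [506.2, 117.3, 162.6]
ee_rot: [-0.188, 3.131, 0.009]
force: [-3.0, 0.7, -0.7]
opening: 0.4
```

```bash
python3 - <<'E'
from h import *
st(); c=tabs("side")
E
```

```text
t 7.95 box pos [-154.   107.   162.6] yaw-box deg -0.12 zax [ 0.005  0.006 -1.   ] F box [-2.9  1.1 -0.7] open 0.4
tab L 1 [-140.3 -140.3 -140.3]
tab R 65 [-142.6 -138.4 -135.2]
```

Emit:
servo_tool:
  turn:
    - [0, 0, 0]
    - [0, 0, 0]
    - [0, 0, 0]
    - [0, 0, 0]
    - [0, 0, 0]
  dp:
    - [0.06, 0, 0]
    - [0.06, -0.25, 0]
    - [0.06, -0.5, 0]
    - [0.06, -0.75, 0]
    - [0.06, -1, 0]
  jaw: [-1, -1, -1, -1, -1]

```text
t: 8.5
position: [518.5, -84.6, 162.2]
ee_rot: [-0.189, 3.129, 0.008]
force: [1.9, 0.1, 0.1]
opening: 0.3
```

```bash
python3 - <<'E'
from h import *
st(); c=tabs("side"); st()
E
```

```text
t 8.5 box pos [-166.4  -94.9  162.2] yaw-box deg -0.09 zax [ 0.007  0.006 -1.   ] F box [ 1.9 -0.2  0.1] open 0.3
tab L 87 [-141.5 -136.6 -133.1]
tab R 19 [-150.8 -135.7 -135.2]
t 8.55 box pos [-167.2 -100.5  161.9] yaw-box deg -0.27 zax [ 0.006  0.004 -1.   ] F box [ 1.7 -4.3  1.6] open 0.6
```

Emit:
servo_tool:
  turn:
    - [0, 0, 0]
    - [0, 0, 0]
    - [0, 0, 0]
    - [0, 0, 0]
    - [0, 0, 0]
  dp:
    - [-0.025, -0.035, 0]
    - [-0.045, -0.035, 0]
    - [-0.06, -0.035, 0]
    - [-0.072, -0.035, 0]
    - [-0.083, -0.035, 0]
  jaw: [-1, -1, -1, -1, -1]

```text
t: 9.05
position: [535.0, -94.4, 161.7]
ee_rot: [-0.186, 3.132, 0.006]
force: [-2.8, -1.9, -0.8]
opening: 0.4
```

```bash
python3 - <<'E'
from h import *
st(); c=tabs("side")
E
```

```text
t 9.05 box pos [-151.2 -106.7  161.7] yaw-box deg -0.19 zax [ 0.004  0.004 -1.   ] F box [-3.  -1.5 -0.8] open 0.4
tab L 88 [-139.1 -135.  -131.5]
tab R 5 [-148.7 -137.8 -137. ]
```

Emit:
servo_tool:
  turn:
    - [0, 0, 0]
    - [0, 0, 0]
    - [0, 0, 0]
    - [0, 0, 0]
    - [0, 0, 0]
  dp:
    - [0.06, 0, 0]
    - [0.06, 0.25, 0]
    - [0.06, 0.5, 0]
    - [0.06, 0.75, 0]
    - [0.06, 1, 0]
  jaw: [-1, -1, -1, -1, -1]

```text
t: 9.6
position: [499.3, 105.1, 163.0]
ee_rot: [-0.187, 3.129, 0.008]
force: [2.0, 0.8, -0.4]
opening: 0.5
```

```bash
python3 - <<'E'
from h import *
st(); c=tabs("side"); st()
E
```

```text
t 9.6 box pos [-162.3   95.6  163. ] yaw-box deg -0.16 zax [ 0.007  0.006 -1.   ] F box [ 2.1  0.5 -0.4] open 0.5
tab L 46 [-140.6 -133.6 -131.2]
tab R 64 [-137.6 -133.4 -129.8]
t 9.65 box pos [-161.4  101.3  163.2] yaw-box deg 0.01 zax [ 0.008  0.007 -1.   ] F box [ 0.4  4.9 -0.4] open 0.5
```

Emit:
servo_tool:
  turn:
    - [0, 0, 0]
    - [0, 0, 0]
    - [0, 0, 0]
    - [0, 0, 0]
    - [0, 0, 0]
  dp:
    - [-0.01, 0.035, 0]
    - [-0.035, 0.035, 0]
    - [-0.05, 0.035, 0]
    - [-0.06, 0.035, 0]
    - [-0.07, 0.035, 0]
  jaw: [-1, -1, -1, -1, -1]

```text
t: 10.15
position: [512.2, 118.2, 162.9]
ee_rot: [-0.188, 3.129, 0.01]
force: [-3.1, 0.3, -1.0]
opening: 0.4
```

```bash
python3 - <<'E'
from h import *
st(); c=tabs("side")
E
```

```text
t 10.15 box pos [-147.9  107.1  162.9] yaw-box deg -0.11 zax [ 0.007  0.007 -1.   ] F box [-3.1  0.7 -1. ] open 0.4
tab L 1 [-133.9 -133.9 -133.9]
tab R 63 [-136.2 -132.  -128.3]
```

Emit:
servo_tool:
  turn:
    - [0, 0, 0]
    - [0, 0, 0]
    - [0, 0, 0]
    - [0, 0, 0]
    - [0, 0, 0]
  dp:
    - [0.06, 0, 0]
    - [0.06, -0.25, 0]
    - [0.06, -0.5, 0]
    - [0.06, -0.75, 0]
    - [0.06, -1, 0]
  jaw: [-1, -1, -1, -1, -1]

```text
t: 10.7
position: [524.6, -83.6, 162.3]
ee_rot: [-0.189, 3.127, 0.009]
force: [1.0, 1.6, 0.3]
opening: 0.5
```

```bash
python3 - <<'E'
from h import *
st(); c=tabs("side"); st()
E
```

```text
t 10.7 box pos [-160.3  -94.7  162.3] yaw-box deg -0.07 zax [ 0.009  0.007 -1.   ] F box [1.2 1.5 0.3] open 0.5
tab L 84 [-134.8 -130.7 -127.2]
tab R 19 [-135.  -128.9 -128.2]
t 10.75 box pos [-161.  -100.4  162. ] yaw-box deg -0.25 zax [ 0.008  0.005 -1.   ] F box [ 1.8 -5.2  1.8] open 0.3
```

Emit:
servo_tool:
  turn:
    - [0, 0, 0]
    - [0, 0, 0]
    - [0, 0, 0]
    - [0, 0, 0]
    - [0, 0, 0]
  dp:
    - [-0.025, -0.035, 0]
    - [-0.045, -0.035, 0]
    - [-0.055, -0.035, 0]
    - [-0.063, -0.035, 0]
    - [-0.07, -0.035, 0]
  jaw: [-1, -1, -1, -1, -1]

```text
t: 11.25
position: [538.3, -93.9, 161.8]
ee_rot: [-0.187, 3.13, 0.007]
force: [-3.4, -1.9, 0.8]
opening: 0.4
```

```bash
python3 - <<'E'
from h import *
st(); c=tabs("side")
E
```

```text
t 11.25 box pos [-147.9 -106.5  161.8] yaw-box deg -0.17 zax [ 0.006  0.005 -1.   ] F box [-3.6 -1.4  0.8] open 0.4
tab L 85 [-134.5 -130.5 -126.7]
tab R 4 [-134.9 -134.3 -133.8]
```

Emit:
servo_tool:
  turn:
    - [0, 0, 0]
    - [0, 0, 0]
    - [0, 0, 0]
    - [0, 0, 0]
    - [0, 0, 0]
  dp:
    - [0.06, 0, 0]
    - [0.06, 0.25, 0]
    - [0.06, 0.5, 0]
    - [0.06, 0.75, 0]
    - [0.06, 1, 0]
  jaw: [-1, -1, -1, -1, -1]

```text
t: 11.8
position: [502.2, 105.4, 163.1]
ee_rot: [-0.187, 3.128, 0.009]
force: [1.8, 1.0, 0.1]
opening: 0.3
```

```bash
python3 - <<'E'
from h import *
st(); c=tabs("side"); st()
E
```

```text
t 11.8 box pos [-159.4   95.6  163.1] yaw-box deg -0.15 zax [ 0.008  0.006 -1.   ] F box [2.  0.8 0.1] open 0.3
tab L 55 [-133.9 -128.5 -126.3]
tab R 64 [-134.9 -130.9 -126.8]
t 11.85 box pos [-158.4  101.3  163.4] yaw-box deg 0.02 zax [ 0.01   0.008 -1.   ] F box [ 1.   5.1 -0.8] open 0.3
```

Emit:
servo_tool:
  turn:
    - [0, 0, 0]
    - [0, 0, 0]
    - [0, 0, 0]
    - [0, 0, 0]
    - [0, 0, 0]
  dp:
    - [-0.02, 0.035, 0]
    - [-0.04, 0.035, 0]
    - [-0.053, 0.035, 0]
    - [-0.06, 0.035, 0]
    - [-0.067, 0.035, 0]
  jaw: [-1, -1, -1, -1, -1]

```text
t: 12.35
position: [514.2, 118.4, 163.0]
ee_rot: [-0.188, 3.128, 0.011]
force: [-3.9, 1.2, 0.6]
opening: 0.4
```

```bash
python3 - <<'E'
from h import *
st(); c=tabs("side")
E
```

```text
t 12.35 box pos [-145.9  107.1  163. ] yaw-box deg -0.11 zax [ 0.007  0.007 -1.   ] F box [-3.7  1.6  0.6] open 0.4
tab L 1 [-131.7 -131.7 -131.7]
tab R 65 [-134.  -129.9 -126.6]
```

Emit:
servo_tool:
  turn:
    - [0, 0, 0]
    - [0, 0, 0]
    - [0, 0, 0]
    - [0, 0, 0]
    - [0, 0, 0]
  dp:
    - [0.06, 0, 0]
    - [0.06, -0.25, 0]
    - [0.06, -0.5, 0]
    - [0.06, -0.75, 0]
    - [0.06, -1, 0]
  jaw: [-1, -1, -1, -1, -1]

```text
t: 12.9
position: [526.5, -83.4, 162.3]
ee_rot: [-0.189, 3.126, 0.01]
force: [1.9, -0.1, 0.0]
opening: 0.3
```

```bash
python3 - <<'E'
from h import *
st(); c=tabs("side"); st()
E
```

```text
t 12.9 box pos [-158.4  -94.7  162.3] yaw-box deg -0.06 zax [ 0.01   0.007 -1.   ] F box [ 1.8 -0.3  0. ] open 0.3
tab L 85 [-132.7 -128.5 -125. ]
tab R 21 [-133.7 -126.9 -126. ]
t 12.95 box pos [-159.1 -100.4  161.9] yaw-box deg -0.25 zax [ 0.008  0.006 -1.   ] F box [ 1.5 -3.9  1.1] open 0.2
```

Emit:
servo_tool:
  turn:
    - [0, 0, 0]
    - [0, 0, 0]
    - [0, 0, 0]
    - [0, 0, 0]
    - [0, 0, 0]
  dp:
    - [-0.03, -0.035, 0]
    - [-0.05, -0.035, 0]
    - [-0.058, -0.035, 0]
    - [-0.063, -0.035, 0]
    - [-0.068, -0.035, 0]
  jaw: [-1, -1, -1, -1, -1]

```text
t: 13.45
position: [539.7, -93.7, 161.7]
ee_rot: [-0.187, 3.129, 0.008]
force: [-3.5, -1.3, 1.4]
opening: 0.3
```

Emit:
servo_tool:
  turn:
    - [0, 0, 0]
    - [0, 0, 0]
  dp:
    - [-0.004, 0, 0]
    - [-0.006, 0, 0]
  jaw: [-1, -1]

```text
t: 13.65
position: [540.5, -92.9, 161.5]
ee_rot: [-0.188, 3.13, 0.008]
force: [-1.4, -1.4, -0.3]
opening: 0.5
```

```bash
python3 - <<'E'
from h import *
st(); c=tabs("side")
E
```

```text
t 13.65 box pos [-145.6 -105.8  161.5] yaw-box deg -0.11 zax [ 0.005  0.005 -1.   ] F box [-1.6 -1.2 -0.3] open 0.5
tab L 90 [-133.1 -128.4 -124.8]
tab R 4 [-132.  -131.4 -130.4]
```

Emit:
servo_tool:
  turn:
    - [0, 0, 0]
    - [0, 0, 0]
    - [0, 0, 0]
    - [0, 0, 0]
    - [0, 0, 0]
  dp:
    - [0.05, 0, 0]
    - [0.05, 0.25, 0]
    - [0.05, 0.5, 0]
    - [0.05, 0.75, 0]
    - [0.05, 1, 0]
  jaw: [-1, -1, -1, -1, -1]

```text
t: 14.2
position: [506.7, 106.4, 163.2]
ee_rot: [-0.187, 3.127, 0.01]
force: [1.4, 1.2, 1.0]
opening: 0.3
```

```bash
python3 - <<'E'
from h import *
c=tabs("side"); st()
E
```

```text
tab L 39 [-134.7 -127.9 -122.5]
tab R 64 [-131.8 -127.8 -124.6]
t 14.25 box pos [-153.8  101.8  163.4] yaw-box deg 0.03 zax [ 0.01   0.009 -1.   ] F box [ 0.2  5.2 -0.6] open 0.3
```

Emit:
servo_tool:
  turn:
    - [0, 0, 0]
    - [0, 0, 0]
    - [0, 0, 0]
    - [0, 0, 0]
    - [0, 0, 0]
  dp:
    - [-0.02, 0.03, 0]
    - [-0.033, 0.03, 0]
    - [-0.04, 0.03, 0]
    - [-0.045, 0.03, 0]
    - [-0.048, 0.03, 0]
  jaw: [-1, -1, -1, -1, -1]

```text
t: 14.75
position: [515.2, 118.0, 163.2]
ee_rot: [-0.189, 3.127, 0.012]
force: [-5.3, -0.4, 2.2]
opening: 0.2
```

```bash
python3 - <<'E'
from h import *
st(); c=tabs("side");st()
E
```

```text
t 14.75 box pos [-145.   106.5  163.2] yaw-box deg -0.08 zax [ 0.008  0.008 -1.   ] F box [-5.3  0.2  2.2] open 0.2
tab L 3 [-133.4 -132.1 -131.8]
tab R 67 [-132.  -127.9 -124.5]
t 14.8 box pos [-145.   106.5  163.1] yaw-box deg -0.07 zax [ 0.008  0.008 -1.   ] F box [-2.4 -0.1  1. ] open 0.2
```

Emit:
servo_tool:
  turn:
    - [0, 0, 0]
    - [0, 0, 0]
  dp:
    - [-0.004, 0, 0]
    - [-0.007, 0, 0]
  jaw: [-1, -1]

```text
t: 15.0
position: [516.2, 117.4, 162.9]
ee_rot: [-0.188, 3.128, 0.011]
force: [-3.3, -0.5, 0.1]
opening: 0.5
```

```bash
python3 - <<'E'
from h import *
st(); c=tabs("side");st()
E
```

```text
t 15.0 box pos [-144.1  105.9  162.9] yaw-box deg -0.13 zax [ 0.007  0.008 -1.   ] F box [-3.3 -0.1  0.1] open 0.5
tab L 3 [-131.  -130.  -129.9]
tab R 64 [-132.2 -128.1 -124.6]
t 15.05 box pos [-144.1  105.8  162.8] yaw-box deg -0.12 zax [ 0.007  0.007 -1.   ] F box [-2.7 -0.6 -0.2] open 0.2
```

Emit:
servo_tool:
  turn:
    - [0, 0, 0]
    - [0, 0, 0]
  dp:
    - [-0.004, 0, 0]
    - [-0.006, 0, 0]
  jaw: [-1, -1]

```text
t: 15.25
position: [516.3, 117.1, 162.5]
ee_rot: [-0.187, 3.131, 0.01]
force: [-9.7, 0.3, 3.9]
opening: 0.3
```

Emit:
servo_tool:
  turn:
    - [0, 0, 0]
    - [0, 0, 0]
  dp:
    - [-0.003, 0, 0]
    - [-0.003, 0, 0]
  jaw: [-1, -1]

```text
t: 15.45
position: [516.2, 117.0, 162.3]
ee_rot: [-0.187, 3.132, 0.009]
force: [-5.9, 0.6, 2.4]
opening: 0.6
```

```bash
python3 - <<'E'
from h import *
st(); c=tabs("side");st()
E
```

```text
t 15.45 box pos [-144.1  105.5  162.3] yaw-box deg -0.15 zax [ 0.003  0.006 -1.   ] F box [-5.7  1.4  2.4] open 0.6
tab L 3 [-130.8 -130.6 -129.4]
tab R 68 [-132.1 -127.7 -124.5]
t 15.5 box pos [-144.1  105.5  162.4] yaw-box deg -0.15 zax [ 0.003  0.006 -1.   ] F box [-6.2  0.4  2.9] open -0.2
```

The left end has stopped against the seal. Now press the right end home.

Emit:
servo_tool:
  turn:
    - [0, 0, 0]
    - [0, 0, 0]
    - [0, 0, 0]
    - [0, 0, 0]
    - [0, 0, 0]
  dp:
    - [0.05, 0, 0]
    - [0.05, -0.25, 0]
    - [0.05, -0.5, 0]
    - [0.05, -0.75, 0]
    - [0.05, -1, 0]
  jaw: [-1, -1, -1, -1, -1]

```text
t: 16.0
position: [530.7, -84.2, 161.9]
ee_rot: [-0.189, 3.129, 0.009]
force: [1.7, 0.1, -0.3]
opening: 0.8
```

```bash
python3 - <<'E'
from h import *
c=tabs("side");st()
E
```

```text
tab L 85 [-131.5 -126.9 -123.6]
tab R 8 [-131.1 -126.7 -124.6]
t 16.05 box pos [-155.  -101.8  161.6] yaw-box deg -0.26 zax [ 0.005  0.005 -1.   ] F box [ 2.  -5.1  2.5] open 0.4
```

Emit:
servo_tool:
  turn:
    - [0, 0, 0]
    - [0, 0, 0]
    - [0, 0, 0]
    - [0, 0, 0]
    - [0, 0, 0]
  dp:
    - [-0.02, -0.03, 0]
    - [-0.038, -0.03, 0]
    - [-0.046, -0.03, 0]
    - [-0.049, -0.03, 0]
    - [-0.051, -0.03, 0]
  jaw: [-1, -1, -1, -1, -1]

```text
t: 16.55
position: [541.1, -93.7, 161.5]
ee_rot: [-0.187, 3.132, 0.007]
force: [-2.7, -0.9, 1.4]
opening: 0.1
```

Emit:
servo_tool:
  turn:
    - [0, 0, 0]
    - [0, 0, 0]
  dp:
    - [-0.003, 0, 0]
    - [-0.005, 0, 0]
  jaw: [-1, -1]

```text
t: 16.75
position: [541.4, -93.0, 161.3]
ee_rot: [-0.188, 3.133, 0.007]
force: [-2.6, -0.5, -0.7]
opening: 0.1
```

```bash
python3 - <<'E'
from h import *
st(); c=tabs("side");st()
E
```

```text
t 16.75 box pos [-144.7 -106.1  161.3] yaw-box deg -0.11 zax [ 0.003  0.005 -1.   ] F box [-2.6 -0.1 -0.7] open 0.1
tab L 86 [-131.5 -127.  -123.6]
tab R 3 [-130.3 -130.1 -129.6]
t 16.8 box pos [-144.4 -106.2  161.3] yaw-box deg -0.12 zax [ 0.003  0.005 -1.   ] F box [-1.9  1.1 -0.7] open 0.6
```

Emit:
servo_tool:
  turn:
    - [0, 0, 0]
    - [0, 0, 0]
  dp:
    - [-0.004, 0, 0]
    - [-0.006, 0, 0]
  jaw: [-1, -1]

```text
t: 17.0
position: [542.5, -93.0, 161.2]
ee_rot: [-0.188, 3.133, 0.007]
force: [-3.9, -1.5, 0.1]
opening: 0.5
```

Emit:
servo_tool:
  turn:
    - [0, 0, 0]
    - [0, 0, 0]
  dp:
    - [-0.004, 0, 0]
    - [-0.006, 0, 0]
  jaw: [-1, -1]

```text
t: 17.2
position: [542.5, -93.1, 160.9]
ee_rot: [-0.188, 3.136, 0.007]
force: [-8.0, -1.0, 2.1]
opening: 0.1
```

```bash
python3 - <<'E'
from h import *
st(); c=tabs("side");st()
E
```

```text
t 17.2 box pos [-143.6 -106.3  160.9] yaw-box deg -0.13 zax [ 0.     0.004 -1.   ] F box [-8.1 -0.   2.1] open 0.1
tab L 87 [-131.6 -127.  -123.6]
tab R 4 [-129.1 -127.8 -127.7]
t 17.25 box pos [-143.6 -106.3  160.9] yaw-box deg -0.13 zax [ 0.     0.004 -1.   ] F box [-6.3  0.1  2.8] open 0.6
```

Emit:
servo_tool:
  turn:
    - [0, 0, 0]
    - [0, 0, 0]
    - [0, 0, 0]
  dp:
    - [-0.006, 0, 0]
    - [-0.009, 0, 0]
    - [-0.009, 0, 0]
  jaw: [-1, -1, -1]

```text
t: 17.55
position: [542.5, -93.2, 160.5]
ee_rot: [0.187, -3.133, -0.007]
force: [-9.4, 0.1, 3.1]
opening: 0.4
```

```bash
python3 - <<'E'
from h import *
st(); c=tabs("side");st()
E
```

```text
t 17.55 box pos [-143.6 -106.4  160.5] yaw-box deg -0.15 zax [-0.003  0.004 -1.   ] F box [-9.4  1.2  3.1] open 0.4
tab L 90 [-131.5 -127.  -123.6]
tab R 4 [-143.8 -127.9 -127.8]
t 17.6 box pos [-143.6 -106.4  160.5] yaw-box deg -0.16 zax [-0.003  0.004 -1.   ] F box [-9.1  0.3  3.4] open 0.3
```

Emit:
servo_tool:
  turn:
    - [0, 0, 0]
    - [0, 0, 0]
    - [0, 0, 0]
  dp:
    - [-0.01, 0, 0]
    - [-0.013, 0, 0]
    - [-0.013, 0, 0]
  jaw: [-1, -1, -1]

```text
t: 17.9
position: [542.4, -93.3, 159.9]
ee_rot: [0.186, -3.128, -0.007]
force: [-12.3, -0.9, 4.4]
opening: 0.4
```

Emit:
servo_tool:
  turn:
    - [0, 0, 0]
    - [0, 0, 0]
    - [0, 0, 0]
    - [0, 0, 0]
    - [0, 0, 0]
  dp:
    - [0.05, 0, 0]
    - [0.05, 0.25, 0]
    - [0.05, 0.5, 0]
    - [0.05, 0.75, 0]
    - [0.05, 1, 0]
  jaw: [-1, -1, -1, -1, -1]

```text
t: 18.4
position: [509.2, 106.4, 161.7]
ee_rot: [0.186, -3.131, -0.009]
force: [2.2, 0.6, -0.2]
opening: 0.7
```

```bash
python3 - <<'E'
from h import *
c=tabs("side");st()
E
```

```text
tab L 26 [-128.  -125.6 -123.5]
tab R 69 [-130.8 -126.7 -122.8]
t 18.45 box pos [-151.4  101.4  162. ] yaw-box deg -0.04 zax [-0.004  0.007 -1.   ] F box [-0.3  4.6  0.1] open 0.7
```

Right end moved 41.9 mm and left end 41.3 mm, so both look home. One last confirming press on the left tab.

Emit:
servo_tool:
  turn:
    - [0, 0, 0]
    - [0, 0, 0]
    - [0, 0, 0]
    - [0, 0, 0]
    - [0, 0, 0]
  dp:
    - [-0.015, 0.03, 0]
    - [-0.028, 0.03, 0]
    - [-0.034, 0.03, 0]
    - [-0.038, 0.03, 0]
    - [-0.041, 0.03, 0]
  jaw: [-1, -1, -1, -1, -1]

```text
t: 18.95
position: [516.1, 117.7, 161.6]
ee_rot: [0.187, -3.13, -0.011]
force: [-5.8, -0.6, 1.9]
opening: 0.9
```

Emit:
servo_tool:
  turn:
    - [0, 0, 0]
    - [0, 0, 0]
    - [0, 0, 0]
  dp:
    - [-0.005, 0, 0]
    - [-0.008, 0, 0]
    - [-0.008, 0, 0]
  jaw: [-1, -1, -1]

```text
t: 19.25
position: [516.2, 116.4, 160.9]
ee_rot: [0.184, -3.127, -0.01]
force: [-5.8, 0.3, 1.7]
opening: 0.6
```

```bash
python3 - <<'E'
from h import *
st();c=tabs("side")
E
```

```text
t 19.25 box pos [-144.2  104.9  160.9] yaw-box deg -0.26 zax [-0.009  0.006 -1.   ] F box [-5.7  1.   1.7] open 0.6
tab L 1 [-128.3 -128.3 -128.3]
tab R 66 [-130.7 -126.2 -122.6]
```

Emit:
servo_tool:
  turn:
    - [0, 0, 0]
    - [0, 0, 0]
    - [0, 0, 0]
    - [0, 0, 0]
  dp:
    - [-0.008, 0, 0]
    - [-0.014, 0, 0]
    - [-0.014, 0, 0]
    - [-0.014, 0, 0]
  jaw: [-1, -1, -1, -1]

```text
t: 19.7
position: [516.3, 114.9, 159.9]
ee_rot: [0.181, -3.122, -0.008]
force: [-9.4, 0.8, 3.6]
opening: 0.3
```

```bash
python3 - <<'E'
from h import *
st();c=tabs("side")
E
```

```text
t 19.7 box pos [-144.3  103.3  159.9] yaw-box deg -0.37 zax [-0.015  0.004 -1.   ] F box [-9.2  2.   3.6] open 0.3
tab L 4 [-128.4 -127.8 -126.8]
tab R 68 [-130.7 -126.4 -122.7]
```

Emit:
servo_tool:
  turn:
    - [0, 0, 0]
    - [0, 0, 0]
    - [0, 0, 0]
    - [0, 0, 0]
    - [0, 0, 0]
  dp:
    - [0.1, 0, 0]
    - [0.1, 0, -0.2]
    - [0.1, -0.15, -0.35]
    - [0.1, -0.4, -0.35]
    - [0.1, -0.64, -0.35]
  jaw: [-1, -1, -1, -1, -1]

```text
t: 20.25
position: [513.1, -16.5, 231.0]
ee_rot: [0.182, -3.126, -0.009]
force: [2.5, -0.6, -0.9]
opening: 0.8
```

Emit:
servo_tool:
  turn:
    - [0, 0, 0]
    - [0, 0, 0]
    - [0, 0, 0]
    - [0, 0, 0]
    - [0, 0, 0]
  dp:
    - [0.1, -0.24, 0]
    - [0.12, -0.48, 0]
    - [0.12, -0.7, 0]
    - [0.12, -0.8, 0]
    - [0.12, -0.8, 0]
  jaw: [-1, -1, -1, -1, -1]

```text
t: 20.75
position: [507.6, -181.7, 229.9]
ee_rot: [0.175, -3.126, -0.008]
force: [-0.4, 0.8, -1.0]
opening: 0.4
```

```bash
python3 - <<'E'
from h import *
st();c=tabs("side"); B=w2box(BOX,pts(c)); m=(B[...,2]>125)&(B[...,2]<172)&(np.abs(B[...,1]+184)<20)&(np.abs(B[...,0]+75)<45); t=B[m]; print(len(t),np.round(t[np.argsort(-t[:,2])][:8]).tolist())
cv2.imwrite("pics/s2.png",cv2.resize(c["img"][120:360,200:450,::-1],None,fx=2.4,fy=2.4))
E
```

```text
t 20.75 box pos [-189.  -190.   229.9] yaw-box deg -0.61 zax [-0.011  0.004 -1.   ] F box [-0.3  0.8 -1. ] open 0.4
tab L 90 [-131.6 -126.9 -123.5]
tab R 68 [-130.6 -126.4 -122.7]
58 [[-94.0, -184.0, 165.0], [-93.0, -183.0, 163.0], [-100.0, -181.0, 163.0], [-96.0, -185.0, 162.0], [-96.0, -182.0, 162.0], [-101.0, -184.0, 162.0], [-99.0, -185.0, 162.0], [-93.0, -181.0, 161.0]]
```

View pics/s2.png

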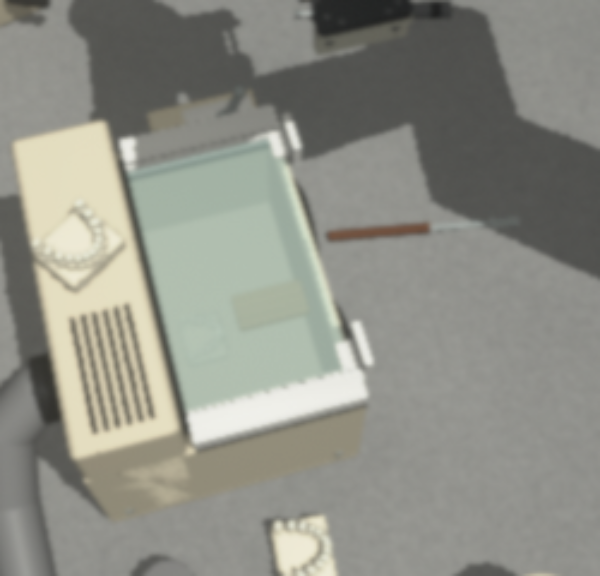

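The window is closed against the rear housing; the tabs are at (292,135) and (361,343). The toggle still leans forward at (237,100), and the wax knife and cast haven't moved. Now lower in front of the toggle.

Emit:
servo_tool:
  turn:
    - [0, 0, 0]
    - [0, 0, 0]
    - [0, 0, 0]
    - [0, 0, 0]
    - [0, 0, 0]
  dp:
    - [-0.2, 0.03, 0.05]
    - [-0.25, 0.03, 0.25]
    - [-0.25, 0.03, 0.43]
    - [-0.25, 0.03, 0.43]
    - [-0.25, 0.03, 0.43]
  jaw: [-1, -1, -1, -1, -1]

```text
t: 21.3
position: [555.7, -168.3, 144.0]
ee_rot: [0.177, -3.125, -0.007]
force: [0.5, -0.4, 0.8]
opening: 0.5
```

```bash
python3 - <<'E'
from h import *
st()
E
```

```text
t 21.3 box pos [-139.7 -182.5  144. ] yaw-box deg -0.52 zax [-0.012  0.004 -1.   ] F box [ 0.5 -0.4  0.8] open 0.5
```

Emit:
servo_tool:
  turn:
    - [0, 0, 0]
    - [0, 0, 0]
    - [0, 0, 0]
    - [0, 0, 0]
    - [0, 0, 0]
  dp:
    - [-0.06, 0, 0.01]
    - [-0.09, 0, 0.01]
    - [-0.12, 0, 0.01]
    - [-0.15, 0, 0.01]
    - [-0.18, 0, 0.01]
  jaw: [-1, -1, -1, -1, -1]

```text
t: 21.8
position: [591.6, -164.4, 142.2]
ee_rot: [0.177, -3.125, -0.007]
force: [-1.8, -0.6, 1.5]
opening: 0.6
```

Emit:
servo_tool:
  turn:
    - [0, 0, 0]
    - [0, 0, 0]
    - [0, 0, 0]
    - [0, 0, 0]
    - [0, 0, 0]
  dp:
    - [-0.025, 0, 0]
    - [-0.045, 0, 0]
    - [-0.06, 0, 0]
    - [-0.075, 0, 0]
    - [-0.085, 0, 0]
  jaw: [-1, -1, -1, -1, -1]

```text
t: 22.3
position: [608.5, -162.5, 141.8]
ee_rot: [0.177, -3.124, -0.007]
force: [-1.7, -1.0, 1.1]
opening: 0.6
```

```bash
python3 - <<'E'
from h import *
st()
E
```

```text
t 22.3 box pos [ -86.6 -183.2  141.8] yaw-box deg -0.53 zax [-0.012  0.004 -1.   ] F box [-1.8 -0.8  1.1] open 0.6
```

Emit:
servo_tool:
  turn:
    - [0, 0, 0]
    - [0, 0, 0]
    - [0, 0, 0]
  dp:
    - [-0.005, 0, 0]
    - [-0.01, 0, 0]
    - [-0.014, 0, 0]
  jaw: [-1, -1, -1]

```text
t: 22.6
position: [611.0, -162.1, 141.5]
ee_rot: [0.176, -3.124, -0.007]
force: [-2.6, -0.8, 0.1]
opening: 0.9
```

```bash
python3 - <<'E'
from h import *
st()
E
```

```text
t 22.6 box pos [ -84.1 -183.1  141.5] yaw-box deg -0.53 zax [-0.013  0.004 -1.   ] F box [-2.7 -0.5  0.1] open 0.9
```

Emit:
servo_tool:
  turn:
    - [0, 0, 0]
    - [0, 0, 0]
    - [0, 0, 0]
  dp:
    - [-0.005, 0, 0]
    - [-0.008, 0, 0]
    - [-0.01, 0, 0]
  jaw: [-1, -1, -1]

```text
t: 22.9
position: [612.6, -161.9, 141.2]
ee_rot: [0.176, -3.123, -0.008]
force: [-3.8, -0.9, -0.4]
opening: 0.4
```

Emit:
servo_tool:
  turn:
    - [0, 0, 0]
    - [0, 0, 0]
    - [0, 0, 0]
    - [0, 0, 0]
    - [0, 0, 0]
  dp:
    - [0.2, 0, 0]
    - [0.3, 0, -0.2]
    - [0.4, 0, -0.4]
    - [0.55, -0.2, -0.4]
    - [0.6, -0.4, -0.4]
  jaw: [-1, -1, -1, -1, -1]

```text
t: 23.4
position: [503.7, -255.3, 225.5]
ee_rot: [0.181, -3.129, -0.006]
force: [1.4, 1.2, 0.1]
opening: 0.5
```

```bash
python3 - <<'E'
from h import *
st();c=tabs("side"); B=w2box(BOX,pts(c)); m=(B[...,2]>125)&(B[...,2]<172)&(np.abs(B[...,1]+184)<20)&(np.abs(B[...,0]+75)<45); t=B[m]; print(len(t),np.round(t[np.argsort(-t[:,2])][:10]).tolist()); st()
cv2.imwrite("pics/s3.png",cv2.resize(c["img"][120:360,200:450,::-1],None,fx=2.4,fy=2.4))
E
```

```text
t 23.4 box pos [-201.9 -262.6  225.5] yaw-box deg -0.39 zax [-0.007  0.003 -1.   ] F box [1.5 1.  0.1] open 0.5
tab L 89 [-131.3 -127.1 -123.5]
tab R 70 [-130.9 -126.1 -122.7]
56 [[-55.0, -182.0, 162.0], [-58.0, -182.0, 162.0], [-60.0, -185.0, 161.0], [-59.0, -179.0, 161.0], [-58.0, -185.0, 161.0], [-61.0, -179.0, 161.0], [-56.0, -186.0, 161.0], [-62.0, -182.0, 161.0], [-63.0, -187.0, 160.0], [-57.0, -180.0, 160.0]]
t 23.45 box pos [-203.1 -267.3  224.4] yaw-box deg -0.52 zax [-0.01   0.002 -1.   ] F box [ 0.9 -4.8  2.1] open 0.8
```

View pics/s3.png

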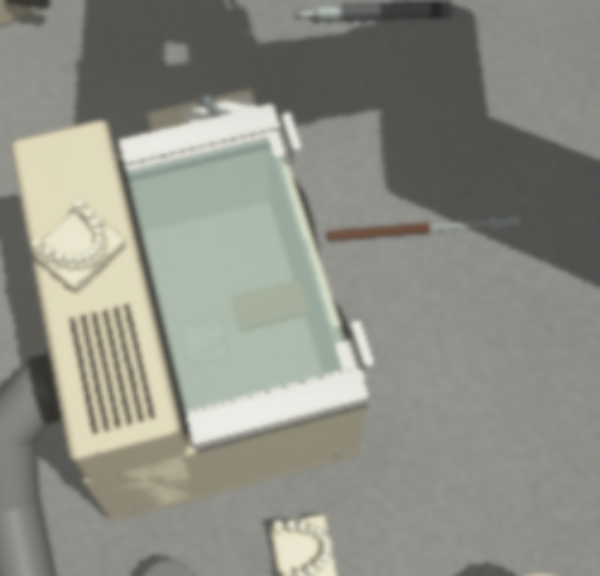

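The toggle tip now leans to the rear: camera x is about -58 mm, against -60 mm when fully on. Both tab faces read -131 mm and nothing else has moved. I'll let the arm settle, then hand in.

Emit:
servo_tool:
  turn:
    - [0, 0, 0]
    - [0, 0, 0]
    - [0, 0, 0]
  dp:
    - [0, 0, 0]
    - [0, 0, 0]
    - [0, 0, 0]
  jaw: [-1, -1, -1]

```text
t: 23.75
position: [503.7, -259.6, 224.4]
ee_rot: [0.178, -3.128, -0.004]
force: [-0.3, -0.3, -0.8]
opening: 0.6
```

```bash
python3 - <<'E'
from h import *
st(); tabs("side"); print(manip.close_job())
E
```

```text
t 23.75 box pos [-202.4 -266.8  224.4] yaw-box deg -0.49 zax [-0.009  0.002 -1.   ] F box [-0.3 -0.2 -0.8] open 0.6
tab L 88 [-131.6 -127.2 -123.5]
tab R 67 [-130.5 -126.4 -122.8]
the job is handed in; nothing more can be done
None
```

The window is closed and the extraction is switched on; I handed the job in at about 24 s, well inside the 72 s limit. No verdict was reported.

- **Window:** I pushed the two tabs in turn with the shut fingers, a few millimetres at a time, at about 3–5 N while it slid. I then pressed each end against the seal, reading up to about 12 N on the right and 10 N on the left. Every reading I took was well under the 22 N limit, and the glass was never approached.
- **Final position:** the last side-camera check put the tab faces at about x = -131 mm (right) and -131.5 mm (left). Home is -131 mm and the limit is -133 mm. The camera is only good to about 2 mm, so the left margin is thinner than that accuracy. The firm stop felt at both ends agrees with home.
- **Seal force:** I could not read it directly. I took it as above 3 N from the finger force minus the sliding friction.
- **Toggle:** the tip moved from about x = -96 mm to -58 mm, and fully on is about -60 mm, so it is on.
- **Bystanders:** those visible in the last crop of the side view (cast on the housing, bench cast, wax knife) showed no movement. I did not measure them, and I did not check the mug or jars again. The arm ended clear, touching nothing.

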